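Start the radio clamp screw in its thread and hold it

TASK

The red-headed clamp screw beside the car radio is resting on top of its thread, not yet caught. Turn it backward (counter-clockwise seen from above) until you feel it drop into the thread, then turn it forward (clockwise) about one full turn so that it is started, and finish with the gripper still holding its head; the program ends while holding. Leave the other things on the bench where they are.

Things in the scene. Friction and masses are not known exactly. Their poses are not given: they have to be found in the camera images.
- fixture: Fixed service jig: aluminium base plate 200 x 350 x 12 mm (x -100 to +100, y -60 to +290) with a car radio clamped on it. Origin: on the screw's axis at bench height; z up. A brass threaded boss below the screw carries the foot of a blue clamp strap 28 mm wide that runs along y at x = 0; its top there is 45 mm high, and nothing higher stands within 90 mm of the screw's axis.
- screw_head (a point): Middle of the screw's round red knurled head: upright cylinder, diameter 34 mm, 12 mm above and below this point, on a 16 mm steel shank. At the start 90 mm above the bench, straight above the jig's origin; it sinks with the screw. It is light: a hand that grips it also holds it up, so it drops only if pushed lightly down, let sink or let go.
- screw_turn (a joint): Angle turned since the start, rad: grows turned forward (clockwise from above), negative backward; counts past a full turn. The thread begins 0.6 to 1.4 rad backward of the start, differently each time; 0.2 rad past that it is free to drop, 0.7 rad past it stops. Turned forward before the drop it jams within 1.4 rad. It stays where it is left (friction 0.04 N m).
- screw_sink (a joint): How far the screw has gone down since the start, m: 0 while it rests on top of the thread, about 0.006 after the drop, then 0.006 more for each full forward turn (about 0.012 when started by one turn). Turned backward from the drop it rises at the same rate. A hand that turns it must follow it down (1.5 mm a quarter turn) or let go now and then. Pressed, it gives and springs back: 1 mm at 8 N, 2 mm at 25 N.
- multimeter: Bystander: yellow hand multimeter lying flat, 150 x 75 x 40 mm; origin under its middle.
- screwdriver: Bystander: screwdriver lying on the bench, about 200 mm long; origin near its middle.
- solder_spool: Bystander: grey solder spool standing on its flange, 54 mm across, 40 mm high; origin under its middle.
- mug: Bystander: white mug, 80 mm across, 92 mm high; origin under its middle.
- parts_tray: Bystander: blue divided parts tray 130 x 170 x 30 mm; origin under its middle.
- pliers: Bystander: red-handled pliers lying on the bench, 170 mm long, 11 mm thick; origin near the pivot.
- radio_knob: Bystander: small black radio knob, 30 mm across, 16 mm high, loose on the radio's lid; origin under its middle.
- radio_lid (a point): Middle of the car radio's lid, 64 mm above the bench, 190 mm along the jig's +y from the screw's axis. The radio is a steel block with a black front panel towards the jig's -x: x -92 to +85, y +98 to +282 mm in the jig's frame, panel top 66 mm high. The blue strap crosses the lid (top 69 mm) and comes down the radio's side at y = +94 to +99 mm.
- screw: The screw itself, head and shank as one part; origin on its axis, 55 mm below the middle of the head; its x axis points along the white line on the head, z up. It cannot tilt or be pulled out.

How it is judged (in metres and radians):
On the way, in this order (a step that is already met when the one before it is completed fails the run):
1. the screw has been turned backward and has dropped into the thread (value of joint screw_sink between 0.0045 and 0.0075 m and value of joint screw_turn below -0.4 rad), for 0.1 s.
2. the screw has been turned forward about one turn and has drawn down with the thread (value of joint screw_sink between 0.0105 and 0.0133 m), for 0.1 s.
At the end, for the whole second after the job is handed in: The screw has sunk 10.5 to 13.3 mm from its start (6 mm drop plus about one turn of the 6 mm thread, within a fifth of a turn or so), it is not turning (under 0.1 rad/s), and the fingers still hold its head with more than 1.5 N (all of step 2 and velocity of joint screw_turn between -0.1 and 0.1 rad/s and contact force between the fingers and screw above 1.5 N); the arm keeps its last pose, push and grip.
It fails at once if a bystander is moved by more than 25 mm (distance of any of multimeter, screwdriver, solder_spool, mug, parts_tray, pliers, radio_knob from where it was at the start of the episode above 0.025 m).
It also fails if it takes over 67 s, if anything falls off the work surface, if the arm or the gripper's body presses on something with over 40 N, if the wrist force passes 120 N, or if a joint passes its speed limit or range.

ROBOT

A 6-joint arm with a two-finger parallel gripper is mounted at the origin on the work surface. World frame = base frame: x ahead of the robot, y to its left, z up, the work surface at z = 0. Lengths are in mm, angles in rad, forces in N, time in s.
With the tool pointing down it reaches from about 375 to 925 mm from the base axis. Payload 5.7 kg.
Tool frame: the origin (TCP) lies midway between the tips of the shut fingers; the grasp point (between the pads) lies 19 mm behind it; z points along the fingers, y is the line along which they close (so a half turn about z gives the same grasp; the last joint's range is limited). The gripper opens to 88 mm and grips with 3 to 60 N. Pads are 20 mm wide; open, the fingers measure 115 mm over their backs; the gripper's body (75 mm by 178 mm) begins 61 mm behind the grasp point.
Start: joints at [-1.452, 0.359, 1.51, -0, 1.272, -0.115], TCP at [138.992, -583.647, 222.623] pointing down, gripper open.
Joint ranges: [-2.97, 2.97], [-1.01, 2.36], [0.21, 2.38], [-0.96, 4.11], [0.2, 2.71], [-2.98, 2.98]. Speed limits (rad/s): [2.39, 2.39, 3.14, 3.14, 3.14, 3.14].

INTERFACE

Orientations are given as a 3x3 rotation matrix whose columns are the frame's x, y, z axes.
In Python, from rig import manip gives the robot as it stands. The module is installed in compiled form; this text tells all that it offers.
- The arm moves only by the tool move_arm, never from a script. Its argument "motion" is a list of rows, each an object of numbers: "jaw": the closure, from -1 (fully open) to 1 (shut), so that 0 is half open; "x", "y", "z": the shift along the world's x, y, z normalised to -1 to 1, where 1 is 0.025 m; "yaw": the turn about the world's z normalised to -1 to 1, where 1 is 4 degrees. A call has 1 to 12 rows; each row shifts and turns the commanded pose from where the row before left it; what a row does not reach is not made up. A row lasts 1/12 s, in which the tool goes at most 41.7 mm and 7.16 degrees, less where a joint would pass 70% of its speed; a pose out of reach is approached as far as the arm can. A call with a number of a shift or a turn outside -1 to 1 is refused whole. A call with a gripper value outside its range is refused whole. The fingers move at their own pace and stop on an object; the grip force is fixed at half the most. Time passes only in rows, so rows that do not move let the fingers close. It gives the time, the measured TCP pose, the force, the opening and the grip force at its end, in the units of the state.
- manip.read_state(): the state, without advancing time (a new reading comes with each control period).
- manip.read_camera(name): name is "scene" or "top" or "wrist"; returns a dict with "image" (400x640x3 uint8, red, green, blue), "vfov" (degrees; the focal length in pixels is half the picture's height over the tangent of half this angle, whatever the lens; pixels are square), "cx", "cy" (the principal point, pixels), "world_from_camera" (4x4, takes a point from camera to world coordinates). Camera axes: x right, y up, looking along -z (the intrinsics and any distortion apply to the point x, -y, -z); pixel columns grow to the right and rows downward; lengths in mm; the calibration is good to about 2 mm. A picture is of the moment at which its call begins. There is no depth.
- manip.job_done(): hands the job in; it is judged then, once.
The state is a dict: "clock": time; "joints": joint angles; "dq": joint speeds; "joint_torque": joint torques, N m; "tcp_pos": TCP position; "eef_rot": TCP orientation; "contact_force": force on the tool from outside, world axes, zero at the start; "torque": the same for the moment, N m; "grip_width": finger opening in mm; "grip_force": force on a finger pad.
Only numpy, scipy, OpenCV 4.12 (cv2) and the standard library are available. Lean on these libraries where they do the work, as an engineer would, in place of code of your own. Each camera call takes 0.05 s, during which the arm holds its last target. There are 200 camera calls.

## Working session

There is one attempt and no reset: what is moved stays moved. The work goes in short steps, Python scripts to look and compute and a tool call to move; the robot and the scene stay as the last step left them, time stands still between calls to the robot, and variables do not carry over. Pictures are saved under pics/ and viewed, at most 10 in all, crops included, and the job is handed in when it is done.

Besides the shell and the picture viewer there is one more tool, called after "Emit:" as a command line: name --argument value ..., lists and objects as JSON in quotes. move_arm: Moves the arm, as the interface text tells. Scaled input: -1 to 1 covers 0.025 m each way for a shift and 4 degrees each way for a turn. Its arguments: {"type":"object","properties":{"motion":{"type":"array","items":{"type":"object","properties":{"jaw":{"type":"number"},"x":{"type":"number","minimum":-1,"maximum":1},"y":{"type":"number","minimum":-1,"maximum":1},"z":{"type":"number","minimum":-1,"maximum":1},"yaw":{"type":"number","minimum":-1,"maximum":1}}}}},"required":["motion"]}

```bash
mkdir -p pics
cat > h.py <<'E'
import numpy as np,cv2
from rig import manip
def snap(n,f):
    c=manip.read_camera(n); cv2.imwrite('pics/'+f,c['image'][:,:,::-1]); return c
def ray(c,u,v,z):
    f=200/np.tan(np.radians(c['vfov']/2)); T=np.array(c['world_from_camera'])
    d=T[:3,:3]@np.array([(u-c['cx'])/f,-(v-c['cy'])/f,-1]); o=T[:3,3]
    return o+d*(z-o[2])/d[2]
def red(c,z):
    h=cv2.cvtColor(c['image'],cv2.COLOR_RGB2HSV)
    m=(((h[...,0]<8)|(h[...,0]>172))&(h[...,1]>130)&(h[...,2]>60)).astype('uint8')
    n,l,s,ce=cv2.connectedComponentsWithStats(m)
    for i in range(1,n):
        if s[i,4]>30: print(s[i],ce[i].round(1),ray(c,*ce[i],z).round(1))
E
python3 - <<'E'
from h import *
c=snap('top','t1.png'); print(c['vfov'],c['cx'],c['cy'],np.array(c['world_from_camera']).round(2)); red(c,102)
c=snap('scene','s1.png'); red(c,90)
s=manip.read_state(); print(s['clock'],s['eef_rot'],s['grip_width'])
E
```

```text
48.66026677269307 314.26783148451307 193.84472318154684 [[-3.00000e-02  1.00000e+00 -9.00000e-02  4.78910e+02]
 [-1.00000e+00 -3.00000e-02 -1.00000e-02  1.34100e+01]
 [-1.00000e-02  9.00000e-02  1.00000e+00  1.74316e+03]
 [ 0.00000e+00  0.00000e+00  0.00000e+00  1.00000e+00]]
[320 137  14  23  96] [327.3 150.2] [790.6 -28.2 102. ]
[427 183  24  13 115] [438.8 188.6] [ 633.6 -438.3  102. ]
[307 204   8   7  36] [310.7 207.6] [576.4  40.  102. ]
[339 267  39  10 185] [361.  272.6] [ 332.8 -137.7  102. ]
[274 131  47  14 282] [292.  138.7] [ 413.6 -104.5   90. ]
[148 169  31   7 203] [163.1 171.9] [ 688.1 -400.2   90. ]
[308 183  13  10  86] [313.9 187.2] [572.6  35.4  90. ]
[239 248  30  36 270] [256.9 264.7] [853.7  -2.3  90. ]
0.1 [[ 9.72788954e-01  2.31692899e-01 -2.27778307e-04]
 [ 2.31692951e-01 -9.72787526e-01  1.67490417e-03]
 [ 1.66483507e-04 -1.68210290e-03 -9.99998571e-01]] 87.52044027876589
```

View pics/t1.png

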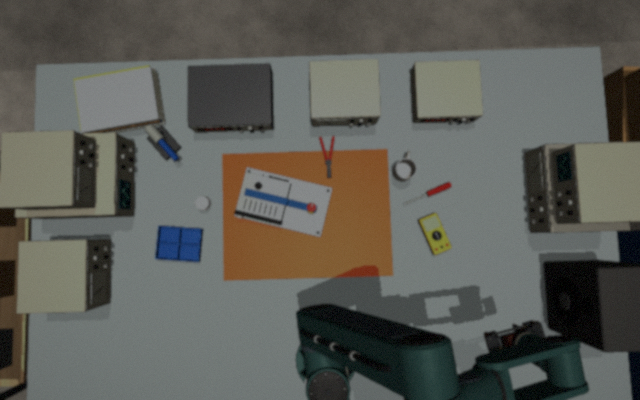

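View pics/s1.png

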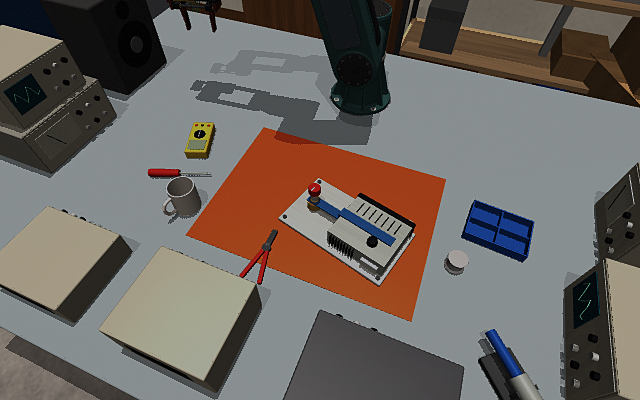

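The head is at top (311,208) and scene (314,187), which gives about (575, 38) in world coordinates. The jig's +y points towards world +y with a slight +x tilt. I'll travel above it next.

Emit:
move_arm --motion '[{"jaw":-1,"x":0.72,"y":1,"yaw":0.75},{"jaw":-1,"x":0.72,"y":1,"yaw":0.75},{"jaw":-1,"x":0.72,"y":1,"yaw":0.75},{"jaw":-1,"x":0.72,"y":1,"yaw":0.75},{"jaw":-1,"x":0.72,"y":1,"yaw":0.75},{"jaw":-1,"x":0.72,"y":1,"yaw":0.75},{"jaw":-1,"x":0.72,"y":1,"yaw":0.75},{"jaw":-1,"x":0.72,"y":1,"yaw":0.75},{"jaw":-1,"x":0.72,"y":1,"yaw":0.75},{"jaw":-1,"x":0.72,"y":1,"yaw":0.75},{"jaw":-1,"x":0.72,"y":1,"yaw":0.75},{"jaw":-1,"x":0.72,"y":1,"yaw":0.75}]'

```text
schema error: expected keys jaw, x, y, z, yaw
```

Emit:
move_arm --motion '[{"jaw":-1,"x":0.72,"y":1,"yaw":0.75},{"jaw":-1,"x":0.72,"y":1,"yaw":0.75},{"jaw":-1,"x":0.72,"y":1,"yaw":0.75},{"jaw":-1,"x":0.72,"y":1,"yaw":0.75},{"jaw":-1,"x":0.72,"y":1,"yaw":0.75},{"jaw":-1,"x":0.72,"y":1,"yaw":0.75},{"jaw":-1,"x":0.72,"y":1,"yaw":0.75},{"jaw":-1,"x":0.72,"y":1,"yaw":0.75},{"jaw":-1,"x":0.72,"y":1,"yaw":0.75},{"jaw":-1,"x":0.72,"y":1,"yaw":0.75},{"jaw":-1,"x":0.72,"y":0.5,"yaw":0.75},{"jaw":-1}]'

```text
schema error: expected keys jaw, x, y, z, yaw
```

Run:
```python
from h import *
c=snap('wrist','w1.png'); red(c,102)
s=manip.read_state(); print(s['clock'],s['tcp_pos'],s['eef_rot'],s['joints'],s['contact_force'])
```

```text
0.15 [ 138.91508749 -583.15865915  221.99883946] [[ 9.72796332e-01  2.31661969e-01 -1.70292967e-04]
 [ 2.31661975e-01 -9.72795321e-01  1.41196506e-03]
 [ 1.61438404e-04 -1.41300484e-03 -9.99998989e-01]] [-1.45213018e+00  3.59354277e-01  1.51117091e+00 -2.02531919e-06
  1.27248966e+00 -1.15119158e-01] [ 0.20910761 -0.03512199  0.46350088]
```

View pics/w1.png

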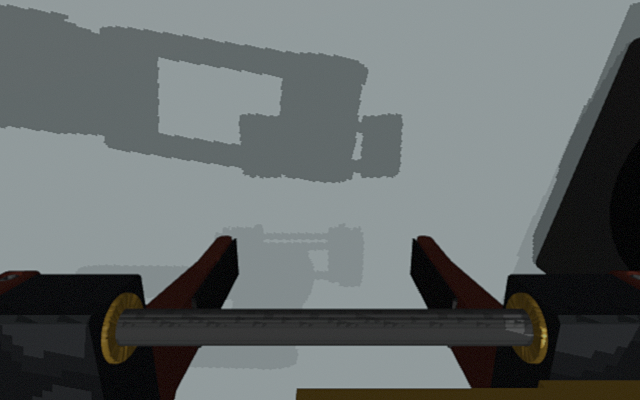

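The move was refused because every row needs all five keys, so the wrist picture shows only bare bench under the start pose. I'll resend it with all keys.

Emit:
move_arm --motion '[{"jaw":-1,"x":0.72,"y":1,"z":0,"yaw":0.75},{"jaw":-1,"x":0.72,"y":1,"z":0,"yaw":0.75},{"jaw":-1,"x":0.72,"y":1,"z":0,"yaw":0.75},{"jaw":-1,"x":0.72,"y":1,"z":0,"yaw":0.75},{"jaw":-1,"x":0.72,"y":1,"z":0,"yaw":0.75},{"jaw":-1,"x":0.72,"y":1,"z":0,"yaw":0.75},{"jaw":-1,"x":0.72,"y":1,"z":0,"yaw":0.75},{"jaw":-1,"x":0.72,"y":1,"z":0,"yaw":0.75},{"jaw":-1,"x":0.72,"y":1,"z":0,"yaw":0.75},{"jaw":-1,"x":0.72,"y":1,"z":0,"yaw":0.75},{"jaw":-1,"x":0.72,"y":1,"z":0,"yaw":0.75},{"jaw":-1,"x":0.72,"y":1,"z":0,"yaw":0.75}]'

```text
clock: 1.15
tcp_pos: [355.5, -282.2, 222.5]
eef_rot: [[0.649, 0.761, -0.0], [0.761, -0.649, 0.0], [0.0, -0.0, -1.0]]
contact_force: [1.4, -0.0, 0.6]
grip_width: 87.7
grip_force: 0.0
```

Emit:
move_arm --motion '[{"jaw":-1,"x":0.72,"y":1,"z":0,"yaw":0.75},{"jaw":-1,"x":0.72,"y":1,"z":0,"yaw":0.75},{"jaw":-1,"x":0.72,"y":1,"z":0,"yaw":0.75},{"jaw":-1,"x":0.72,"y":1,"z":0,"yaw":0.75},{"jaw":-1,"x":0.72,"y":1,"z":0,"yaw":0.75},{"jaw":-1,"x":0.72,"y":1,"z":0,"yaw":0.75},{"jaw":-1,"x":0.72,"y":1,"z":0,"yaw":0.75},{"jaw":-1,"x":0.72,"y":1,"z":0,"yaw":0.75},{"jaw":-1,"x":0.72,"y":1,"z":0,"yaw":0.75},{"jaw":-1,"x":0.72,"y":1,"z":0,"yaw":0.75},{"jaw":-1,"x":0.72,"y":0.8,"z":0,"yaw":0.75},{"jaw":-1,"x":0,"y":0,"z":0,"yaw":0}]'

```text
clock: 2.15
tcp_pos: [555.9, -10.3, 222.5]
eef_rot: [[0.127, 0.992, 0.002], [0.992, -0.127, 0.002], [0.002, 0.002, -1.0]]
contact_force: [0.7, 0.1, 0.5]
grip_width: 87.8
grip_force: 0.0
```

Run:
```python
from h import *
c=snap('wrist','w2.png'); red(c,102)
s=manip.read_state(); print(s['clock'],s['tcp_pos'],s['eef_rot'],s['joints'],s['contact_force'])
```

```text
[ 323  114   43   44 1261] [343.3 135.6] [577.2  38.8 102. ]
[ 517  131   93   57 1860] [563.9 164. ] [754.2  -6.9 102. ]
[626 271  14   4  37] [632.4 272.7] [ 820.4 -114.   102. ]
[  6 272  16   4  33] [ 14.5 273.1] [273.3 -43.7 102. ]
2.2 [554.12975828 -11.95762805 222.26009837] [[ 1.29232671e-01  9.91614297e-01  5.42733589e-05]
 [ 9.91614264e-01 -1.29232680e-01  2.54925795e-04]
 [ 2.59801954e-04  2.08734956e-05 -9.99999966e-01]] [-1.46388708e-01  2.93647331e-01  1.61032607e+00  2.75254088e-04
  1.23760276e+00 -1.68836013e-02] [-0.38621257 -0.97726771 -0.5009265 ]
```

View pics/w2.png

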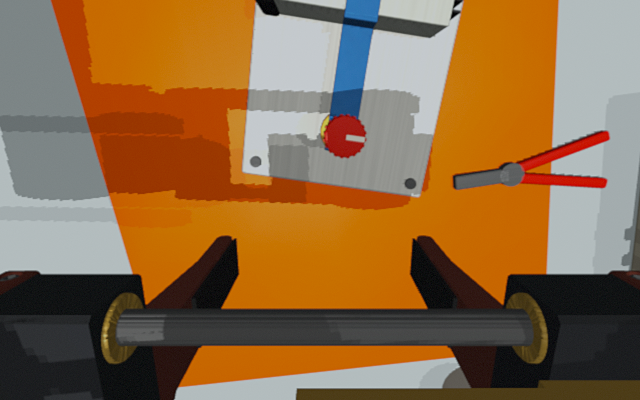

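Head centre is at pixel (343,136), giving (577, 39), which agrees with the earlier estimate; the fingers will straddle it along world x. I'll centre over it, then descend.

Emit:
move_arm --motion '[{"jaw":-1,"x":0.31,"y":0.68,"z":0,"yaw":0},{"jaw":-1,"x":0.31,"y":0.68,"z":0,"yaw":0},{"jaw":-1,"x":0.31,"y":0.68,"z":0,"yaw":0},{"jaw":-1,"x":0,"y":0,"z":-0.8,"yaw":0},{"jaw":-1,"x":0,"y":0,"z":-0.8,"yaw":0},{"jaw":-1,"x":0,"y":0,"z":-0.8,"yaw":0},{"jaw":-1,"x":0,"y":0,"z":0,"yaw":0},{"jaw":-1,"x":0,"y":0,"z":0,"yaw":0}]'

```text
clock: 2.87
tcp_pos: [574.6, 36.6, 161.8]
eef_rot: [[0.134, 0.991, -0.004], [0.991, -0.134, -0.0], [-0.001, -0.003, -1.0]]
contact_force: [0.4, 0.1, 0.8]
grip_width: 87.6
grip_force: 0.0
```

Run:
```python
from h import *
c=snap('wrist','w3.png'); red(c,102)
s=manip.read_state(); print(s['clock'],s['tcp_pos'],s['contact_force'])
```

```text
[ 306  185   51   54 1943] [330.1 211.5] [578.2  41.8 102. ]
[ 528  185  112   63 2622] [586.9 221.2] [748.   12.2 102. ]
[  6 272  16   4  38] [ 14.6 273.1] [352.9  26.4 102. ]
[626 272  14   4  35] [632.3 272.9] [781.9 -30.6 102. ]
2.9167 [575.79925267  36.60298282 162.92530197] [ 0.18847002 -0.38703837  0.32136494]
```

View pics/w3.png

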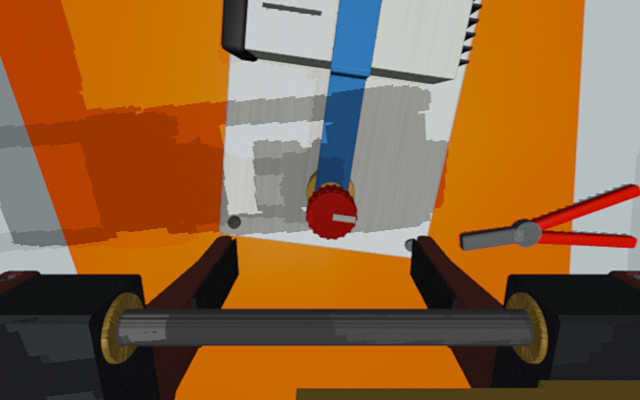

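The head is at (330,211), giving (578, 41), nearly under the tool. I'll correct by (+2, +4), descend 91 mm and close.

Emit:
move_arm --motion '[{"jaw":-1,"x":0.08,"y":0.16,"z":-0.73,"yaw":0},{"jaw":-1,"x":0,"y":0,"z":-0.73,"yaw":0},{"jaw":-1,"x":0,"y":0,"z":-0.73,"yaw":0},{"jaw":-1,"x":0,"y":0,"z":-0.73,"yaw":0},{"jaw":-1,"x":0,"y":0,"z":-0.73,"yaw":0},{"jaw":-1,"x":0,"y":0,"z":0,"yaw":0},{"jaw":-1,"x":0,"y":0,"z":0,"yaw":0}]'

```text
clock: 3.5
tcp_pos: [578.4, 41.0, 72.1]
eef_rot: [[0.133, 0.991, -0.0], [0.991, -0.133, -0.0], [-0.0, -0.0, -1.0]]
contact_force: [-0.7, 0.4, 0.0]
grip_width: 88.2
grip_force: 0.0
```

Emit:
move_arm --motion '[{"jaw":1,"x":0,"y":0,"z":0,"yaw":0},{"jaw":1,"x":0,"y":0,"z":0,"yaw":0},{"jaw":1,"x":0,"y":0,"z":0,"yaw":0},{"jaw":1,"x":0,"y":0,"z":0,"yaw":0},{"jaw":1,"x":0,"y":0,"z":0,"yaw":0},{"jaw":1,"x":0,"y":0,"z":0,"yaw":0},{"jaw":1,"x":0,"y":0,"z":0,"yaw":0},{"jaw":1,"x":0,"y":0,"z":0,"yaw":0}]'

```text
clock: 4.17
tcp_pos: [578.2, 41.4, 71.4]
eef_rot: [[0.132, 0.991, -0.0], [0.991, -0.132, 0.0], [0.0, -0.0, -1.0]]
contact_force: [-0.3, 0.8, 0.5]
grip_width: 38.1
grip_force: 0.0
```

Emit:
move_arm --motion '[{"jaw":1,"x":0,"y":0,"z":0,"yaw":0},{"jaw":1,"x":0,"y":0,"z":0,"yaw":0},{"jaw":1,"x":0,"y":0,"z":0,"yaw":0},{"jaw":1,"x":0,"y":0,"z":0,"yaw":0}]'

```text
clock: 4.5
tcp_pos: [579.1, 41.2, 71.5]
eef_rot: [[0.132, 0.991, 0.001], [0.991, -0.132, -0.0], [0.0, 0.001, -1.0]]
contact_force: [4.1, -1.3, -1.0]
grip_width: 33.5
grip_force: 30.0
```

Emit:
move_arm --motion '[{"jaw":1,"x":0,"y":0,"z":-0.02,"yaw":0},{"jaw":1,"x":0,"y":0,"z":-0.02,"yaw":0},{"jaw":1,"x":0,"y":0,"z":0,"yaw":0},{"jaw":1,"x":0,"y":0,"z":0,"yaw":0}]'

```text
clock: 4.83
tcp_pos: [579.0, 41.3, 70.8]
eef_rot: [[0.132, 0.991, 0.001], [0.991, -0.132, -0.0], [0.0, 0.001, -1.0]]
contact_force: [3.0, -1.3, 3.0]
grip_width: 33.5
grip_force: 30.0
```

Emit:
move_arm --motion '[{"jaw":1,"x":0,"y":0,"z":-0.02,"yaw":0.5},{"jaw":1,"x":0,"y":0,"z":-0.01,"yaw":1},{"jaw":1,"x":0,"y":0,"z":0,"yaw":1},{"jaw":1,"x":0,"y":0,"z":0,"yaw":1},{"jaw":1,"x":0,"y":0,"z":0,"yaw":1},{"jaw":1,"x":0,"y":0,"z":0,"yaw":1},{"jaw":1,"x":0,"y":0,"z":0,"yaw":1},{"jaw":1,"x":0,"y":0,"z":0,"yaw":1},{"jaw":1,"x":0,"y":0,"z":0,"yaw":1},{"jaw":1,"x":0,"y":0,"z":0,"yaw":1},{"jaw":1,"x":0,"y":0,"z":0,"yaw":0.5},{"jaw":1,"x":0,"y":0,"z":0,"yaw":0}]'

```text
clock: 5.83
tcp_pos: [577.0, 40.8, 70.6]
eef_rot: [[-0.538, 0.843, -0.002], [0.843, 0.538, -0.001], [0.0, -0.002, -1.0]]
contact_force: [-2.6, -3.8, 13.9]
grip_width: 33.2
grip_force: 30.0
```

Emit:
move_arm --motion '[{"jaw":1,"x":0,"y":0,"z":0,"yaw":1},{"jaw":1,"x":0,"y":0,"z":0,"yaw":1},{"jaw":1,"x":0,"y":0,"z":0,"yaw":0.5},{"jaw":1,"x":0,"y":0,"z":0,"yaw":0},{"jaw":1,"x":0,"y":0,"z":0,"yaw":0}]'

```text
clock: 6.25
tcp_pos: [576.8, 40.6, 69.0]
eef_rot: [[-0.674, 0.739, -0.003], [0.739, 0.674, -0.001], [0.001, -0.003, -1.0]]
contact_force: [0.1, -4.6, -0.5]
grip_width: 33.5
grip_force: 30.0
```

Force vanished after about 50° of backward turn, so it's free to drop. I'll follow it down.

Emit:
move_arm --motion '[{"jaw":1,"x":0,"y":0,"z":-0.04,"yaw":0},{"jaw":1,"x":0,"y":0,"z":-0.04,"yaw":0},{"jaw":1,"x":0,"y":0,"z":-0.02,"yaw":0},{"jaw":1,"x":0,"y":0,"z":0,"yaw":0},{"jaw":1,"x":0,"y":0,"z":0,"yaw":0}]'

```text
clock: 6.67
tcp_pos: [576.9, 40.7, 66.5]
eef_rot: [[-0.674, 0.739, -0.003], [0.739, 0.674, -0.001], [0.001, -0.003, -1.0]]
contact_force: [-0.5, -5.7, -0.9]
grip_width: 33.8
grip_force: 30.0
```

Emit:
move_arm --motion '[{"jaw":1,"x":0,"y":0,"z":-0.04,"yaw":0},{"jaw":1,"x":0,"y":0,"z":-0.02,"yaw":0},{"jaw":1,"x":0,"y":0,"z":0,"yaw":0},{"jaw":1,"x":0,"y":0,"z":0,"yaw":0}]'

```text
clock: 7.0
tcp_pos: [576.8, 40.6, 65.3]
eef_rot: [[-0.674, 0.739, -0.003], [0.739, 0.674, -0.001], [0.001, -0.003, -1.0]]
contact_force: [-1.1, -5.7, 1.6]
grip_width: 33.8
grip_force: 30.0
```

Emit:
move_arm --motion '[{"jaw":1,"x":0,"y":0,"z":-0.02,"yaw":0},{"jaw":1,"x":0,"y":0,"z":0,"yaw":0},{"jaw":1,"x":0,"y":0,"z":0,"yaw":0},{"jaw":1,"x":0,"y":0,"z":0,"yaw":0}]'

```text
clock: 7.33
tcp_pos: [576.8, 40.6, 65.2]
eef_rot: [[-0.674, 0.739, -0.003], [0.739, 0.674, -0.001], [0.001, -0.003, -1.0]]
contact_force: [-1.6, -5.5, 5.5]
grip_width: 33.3
grip_force: 30.0
```

It dropped 6 mm and force returned. Now I turn forward, following down 0.067 mm per 4° row.

Emit:
move_arm --motion '[{"jaw":1,"x":0,"y":0,"z":-0.0027,"yaw":-1},{"jaw":1,"x":0,"y":0,"z":-0.0027,"yaw":-1},{"jaw":1,"x":0,"y":0,"z":-0.0027,"yaw":-1},{"jaw":1,"x":0,"y":0,"z":-0.0027,"yaw":-1},{"jaw":1,"x":0,"y":0,"z":-0.0027,"yaw":-1},{"jaw":1,"x":0,"y":0,"z":-0.0027,"yaw":-1},{"jaw":1,"x":0,"y":0,"z":-0.0027,"yaw":-1},{"jaw":1,"x":0,"y":0,"z":-0.0027,"yaw":-1},{"jaw":1,"x":0,"y":0,"z":-0.0027,"yaw":-1},{"jaw":1,"x":0,"y":0,"z":-0.0027,"yaw":-1},{"jaw":1,"x":0,"y":0,"z":-0.0027,"yaw":-1},{"jaw":1,"x":0,"y":0,"z":-0.0027,"yaw":-1}]'

```text
clock: 8.33
tcp_pos: [579.0, 41.7, 64.4]
eef_rot: [[0.102, 0.995, 0.001], [0.995, -0.102, 0.0], [0.001, 0.001, -1.0]]
contact_force: [3.4, -1.1, -1.0]
grip_width: 33.7
grip_force: 30.0
```

Emit:
move_arm --motion '[{"jaw":1,"x":0,"y":0,"z":-0.0027,"yaw":-1},{"jaw":1,"x":0,"y":0,"z":-0.0027,"yaw":-1},{"jaw":1,"x":0,"y":0,"z":-0.0027,"yaw":-1},{"jaw":1,"x":0,"y":0,"z":-0.0027,"yaw":-1},{"jaw":1,"x":0,"y":0,"z":-0.0027,"yaw":-1},{"jaw":1,"x":0,"y":0,"z":-0.0027,"yaw":-1},{"jaw":1,"x":0,"y":0,"z":-0.0027,"yaw":-1},{"jaw":1,"x":0,"y":0,"z":-0.0027,"yaw":-1},{"jaw":1,"x":0,"y":0,"z":-0.0027,"yaw":-1},{"jaw":1,"x":0,"y":0,"z":-0.0027,"yaw":-1},{"jaw":1,"x":0,"y":0,"z":-0.0027,"yaw":-1},{"jaw":1,"x":0,"y":0,"z":-0.0027,"yaw":-1}]'

```text
clock: 9.33
tcp_pos: [581.1, 40.9, 64.1]
eef_rot: [[0.808, 0.59, 0.005], [0.59, -0.808, -0.001], [0.004, 0.004, -1.0]]
contact_force: [6.3, -4.3, -1.2]
grip_width: 33.7
grip_force: 30.0
```

Emit:
move_arm --motion '[{"jaw":1,"x":0,"y":0,"z":-0.0027,"yaw":-1},{"jaw":1,"x":0,"y":0,"z":-0.0027,"yaw":-1},{"jaw":1,"x":0,"y":0,"z":-0.0027,"yaw":-1},{"jaw":1,"x":0,"y":0,"z":-0.0027,"yaw":-1},{"jaw":1,"x":0,"y":0,"z":-0.0027,"yaw":-1},{"jaw":1,"x":0,"y":0,"z":-0.0027,"yaw":-1},{"jaw":1,"x":0,"y":0,"z":-0.0027,"yaw":-1},{"jaw":1,"x":0,"y":0,"z":-0.0027,"yaw":-1},{"jaw":1,"x":0,"y":0,"z":-0.0027,"yaw":-1},{"jaw":1,"x":0,"y":0,"z":-0.0027,"yaw":-1},{"jaw":1,"x":0,"y":0,"z":-0.0027,"yaw":-1},{"jaw":1,"x":0,"y":0,"z":0,"yaw":0}]'

```text
clock: 10.33
tcp_pos: [581.8, 39.2, 63.5]
eef_rot: [[0.991, -0.137, 0.006], [-0.136, -0.991, -0.003], [0.007, 0.002, -1.0]]
contact_force: [6.0, -11.0, -1.5]
grip_width: 33.5
grip_force: 30.0
```

Run:
```python
from h import *
s=manip.read_state(); print(s['clock'],s['tcp_pos'],s['joints'],s['contact_force'],s['torque'])
```

```text
10.3333 [581.77893692  39.19370897  63.53208171] [-0.04934424  0.51567739  1.71067745 -0.00351817  0.90876702  1.66053658] [  6.01490984 -11.01814433  -1.47667764] [-1.86597759 -1.16397521 -0.06179719]
```

Turned 140° forward so far. Side forces show the screw axis at about (579.7, 39.2). I'll let go, recentre, and turn back 180° for a fresh grip.

Emit:
move_arm --motion '[{"jaw":-0.2,"x":0,"y":0,"z":0,"yaw":0},{"jaw":-0.2,"x":0,"y":0,"z":0,"yaw":0},{"jaw":-0.2,"x":0,"y":0,"z":0,"yaw":0},{"jaw":-0.2,"x":0,"y":0,"z":0,"yaw":0},{"jaw":-0.2,"x":0,"y":0,"z":0,"yaw":0},{"jaw":-0.2,"x":0,"y":0,"z":0,"yaw":0}]'

```text
clock: 10.83
tcp_pos: [577.8, 41.8, 62.6]
eef_rot: [[0.991, -0.132, -0.001], [-0.132, -0.991, 0.0], [-0.001, -0.0, -1.0]]
contact_force: [0.7, 0.2, 0.4]
grip_width: 53.0
grip_force: 0.0
```

Emit:
move_arm --motion '[{"jaw":-0.2,"x":0,"y":0,"z":0,"yaw":1},{"jaw":-0.2,"x":0,"y":0,"z":0,"yaw":1},{"jaw":-0.2,"x":0,"y":0,"z":0,"yaw":1},{"jaw":-0.2,"x":0,"y":0,"z":0,"yaw":1},{"jaw":-0.2,"x":0,"y":0,"z":0,"yaw":1},{"jaw":-0.2,"x":0,"y":0,"z":0,"yaw":1},{"jaw":-0.2,"x":0,"y":0,"z":0,"yaw":1},{"jaw":-0.2,"x":0,"y":0,"z":0,"yaw":1},{"jaw":-0.2,"x":0,"y":0,"z":0,"yaw":1},{"jaw":-0.2,"x":0,"y":0,"z":0,"yaw":1},{"jaw":-0.2,"x":0,"y":0,"z":0,"yaw":1},{"jaw":-0.2,"x":0,"y":0,"z":0,"yaw":1}]'

```text
clock: 11.83
tcp_pos: [578.0, 41.6, 62.7]
eef_rot: [[0.759, 0.651, -0.0], [0.651, -0.759, 0.0], [-0.0, -0.001, -1.0]]
contact_force: [0.8, -0.8, 0.8]
grip_width: 52.6
grip_force: 0.0
```

Emit:
move_arm --motion '[{"jaw":-0.2,"x":0.08,"y":-0.1,"z":0,"yaw":1},{"jaw":-0.2,"x":0,"y":0,"z":0,"yaw":1},{"jaw":-0.2,"x":0,"y":0,"z":0,"yaw":1},{"jaw":-0.2,"x":0,"y":0,"z":0,"yaw":1},{"jaw":-0.2,"x":0,"y":0,"z":0,"yaw":1},{"jaw":-0.2,"x":0,"y":0,"z":0,"yaw":1},{"jaw":-0.2,"x":0,"y":0,"z":0,"yaw":1},{"jaw":-0.2,"x":0,"y":0,"z":0,"yaw":1},{"jaw":-0.2,"x":0,"y":0,"z":0,"yaw":1},{"jaw":-0.2,"x":0,"y":0,"z":0,"yaw":1},{"jaw":-0.2,"x":0,"y":0,"z":0,"yaw":1},{"jaw":-0.2,"x":0,"y":0,"z":0,"yaw":1}]'

```text
clock: 12.83
tcp_pos: [580.0, 39.1, 62.7]
eef_rot: [[0.025, 1.0, -0.0], [1.0, -0.025, 0.0], [0.0, -0.0, -1.0]]
contact_force: [0.6, 0.2, 0.8]
grip_width: 52.7
grip_force: 0.0
```

Emit:
move_arm --motion '[{"jaw":-0.2,"x":0,"y":0,"z":0,"yaw":1},{"jaw":-0.2,"x":0,"y":0,"z":0,"yaw":1},{"jaw":-0.2,"x":0,"y":0,"z":0,"yaw":1},{"jaw":-0.2,"x":0,"y":0,"z":0,"yaw":1},{"jaw":-0.2,"x":0,"y":0,"z":0,"yaw":1},{"jaw":-0.2,"x":0,"y":0,"z":0,"yaw":1},{"jaw":-0.2,"x":0,"y":0,"z":0,"yaw":1},{"jaw":-0.2,"x":0,"y":0,"z":0,"yaw":1},{"jaw":-0.2,"x":0,"y":0,"z":0,"yaw":1},{"jaw":-0.2,"x":0,"y":0,"z":0,"yaw":1},{"jaw":-0.2,"x":0,"y":0,"z":0,"yaw":1},{"jaw":-0.2,"x":0,"y":0,"z":0,"yaw":1}]'

```text
clock: 13.83
tcp_pos: [580.0, 39.1, 62.7]
eef_rot: [[-0.726, 0.687, -0.0], [0.687, 0.726, 0.0], [0.0, -0.0, -1.0]]
contact_force: [0.2, 0.0, -0.2]
grip_width: 53.1
grip_force: 0.0
```

Emit:
move_arm --motion '[{"jaw":-0.2,"x":0,"y":0,"z":0,"yaw":1},{"jaw":-0.2,"x":0,"y":0,"z":0,"yaw":1},{"jaw":-0.2,"x":0,"y":0,"z":0,"yaw":1},{"jaw":-0.2,"x":0,"y":0,"z":0,"yaw":1},{"jaw":-0.2,"x":0,"y":0,"z":0,"yaw":1},{"jaw":-0.2,"x":0,"y":0,"z":0,"yaw":1},{"jaw":-0.2,"x":0,"y":0,"z":0,"yaw":1},{"jaw":-0.2,"x":0,"y":0,"z":0,"yaw":1},{"jaw":-0.2,"x":0,"y":0,"z":0,"yaw":1},{"jaw":-0.2,"x":0,"y":0,"z":0,"yaw":0}]'

```text
clock: 14.67
tcp_pos: [580.0, 39.1, 62.7]
eef_rot: [[-0.992, 0.13, -0.0], [0.13, 0.992, 0.0], [0.0, 0.0, -1.0]]
contact_force: [-1.2, 0.2, -1.1]
grip_width: 52.8
grip_force: 0.0
```

Emit:
move_arm --motion '[{"jaw":1,"x":0,"y":0,"z":0,"yaw":0},{"jaw":1,"x":0,"y":0,"z":0,"yaw":0},{"jaw":1,"x":0,"y":0,"z":0,"yaw":0},{"jaw":1,"x":0,"y":0,"z":0,"yaw":0},{"jaw":1,"x":0,"y":0,"z":0,"yaw":0},{"jaw":1,"x":0,"y":0,"z":0,"yaw":0},{"jaw":1,"x":0,"y":0,"z":0,"yaw":0}]'

```text
clock: 15.25
tcp_pos: [580.2, 38.7, 62.7]
eef_rot: [[-0.991, 0.133, -0.0], [0.133, 0.991, -0.0], [0.0, -0.0, -1.0]]
contact_force: [-0.8, -1.4, -0.4]
grip_width: 33.6
grip_force: 30.0
```

Run:
```python
from h import *
c=snap('wrist','w4.png'); red(c,94)
s=manip.read_state(); print(s['clock'],s['tcp_pos'],s['joints'],s['contact_force'],s['torque'])
```

```text
[ 284  229   80   80 4950] [325.  270.9] [571.4  39.6  94. ]
[  1 271  22   6  65] [ 11.8 273.4] [555.4 -88.4  94. ]
[625 272  15   4  40] [631.9 273. ] [589.1 165.   94. ]
15.3 [580.15142136  38.66029839  62.7104259 ] [-5.19981562e-02  5.17639593e-01  1.70951436e+00 -4.59182959e-04
  9.14625359e-01 -1.48960491e+00] [-0.20525009 -2.48778899 -1.43203448] [-0.17645082 -0.12379467 -0.0438677 ]
```

View pics/w4.png

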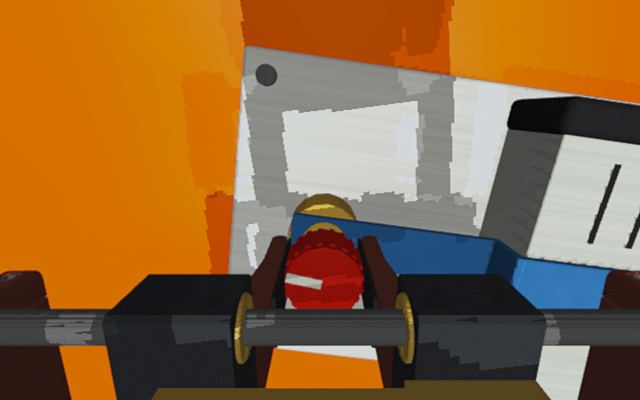

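The head at (325,271) is held squarely. Its white line points at about -105° in world, against -105° expected, so nothing slipped. Now 220° more forward.

Emit:
move_arm --motion '[{"jaw":1,"x":0,"y":0,"z":-0.0027,"yaw":-1},{"jaw":1,"x":0,"y":0,"z":-0.0027,"yaw":-1},{"jaw":1,"x":0,"y":0,"z":-0.0027,"yaw":-1},{"jaw":1,"x":0,"y":0,"z":-0.0027,"yaw":-1},{"jaw":1,"x":0,"y":0,"z":-0.0027,"yaw":-1},{"jaw":1,"x":0,"y":0,"z":-0.0027,"yaw":-1},{"jaw":1,"x":0,"y":0,"z":-0.0027,"yaw":-1},{"jaw":1,"x":0,"y":0,"z":-0.0027,"yaw":-1},{"jaw":1,"x":0,"y":0,"z":-0.0027,"yaw":-1},{"jaw":1,"x":0,"y":0,"z":-0.0027,"yaw":-1},{"jaw":1,"x":0,"y":0,"z":-0.0027,"yaw":-1},{"jaw":1,"x":0,"y":0,"z":-0.0027,"yaw":-1}]'

```text
clock: 16.3
tcp_pos: [580.0, 38.3, 61.9]
eef_rot: [[-0.562, 0.827, -0.001], [0.827, 0.562, -0.001], [-0.0, -0.001, -1.0]]
contact_force: [-0.3, -3.5, -0.6]
grip_width: 33.5
grip_force: 30.0
```

Emit:
move_arm --motion '[{"jaw":1,"x":0,"y":0,"z":-0.0027,"yaw":-1},{"jaw":1,"x":0,"y":0,"z":-0.0027,"yaw":-1},{"jaw":1,"x":0,"y":0,"z":-0.0027,"yaw":-1},{"jaw":1,"x":0,"y":0,"z":-0.0027,"yaw":-1},{"jaw":1,"x":0,"y":0,"z":-0.0027,"yaw":-1},{"jaw":1,"x":0,"y":0,"z":-0.0027,"yaw":-1},{"jaw":1,"x":0,"y":0,"z":-0.0027,"yaw":-1},{"jaw":1,"x":0,"y":0,"z":-0.0027,"yaw":-1},{"jaw":1,"x":0,"y":0,"z":-0.0027,"yaw":-1},{"jaw":1,"x":0,"y":0,"z":-0.0027,"yaw":-1},{"jaw":1,"x":0,"y":0,"z":-0.0027,"yaw":-1},{"jaw":1,"x":0,"y":0,"z":-0.0027,"yaw":-1}]'

```text
clock: 17.3
tcp_pos: [579.7, 38.1, 61.1]
eef_rot: [[0.238, 0.971, -0.001], [0.971, -0.238, -0.001], [-0.002, -0.001, -1.0]]
contact_force: [-2.6, -4.8, 1.3]
grip_width: 33.4
grip_force: 30.0
```

Emit:
move_arm --motion '[{"jaw":1,"x":0,"y":0,"z":-0.0027,"yaw":-1},{"jaw":1,"x":0,"y":0,"z":-0.0027,"yaw":-1},{"jaw":1,"x":0,"y":0,"z":-0.0027,"yaw":-1},{"jaw":1,"x":0,"y":0,"z":-0.0027,"yaw":-1},{"jaw":1,"x":0,"y":0,"z":-0.0027,"yaw":-1},{"jaw":1,"x":0,"y":0,"z":-0.0027,"yaw":-1},{"jaw":1,"x":0,"y":0,"z":-0.0027,"yaw":-1},{"jaw":1,"x":0,"y":0,"z":-0.0027,"yaw":-1},{"jaw":1,"x":0,"y":0,"z":-0.0027,"yaw":-1},{"jaw":1,"x":0,"y":0,"z":-0.0027,"yaw":-1},{"jaw":1,"x":0,"y":0,"z":-0.0027,"yaw":-1},{"jaw":1,"x":0,"y":0,"z":-0.0027,"yaw":-1}]'

```text
clock: 18.3
tcp_pos: [579.2, 38.0, 60.3]
eef_rot: [[0.881, 0.473, -0.002], [0.473, -0.881, -0.001], [-0.002, 0.0, -1.0]]
contact_force: [-2.8, -4.0, 1.8]
grip_width: 33.5
grip_force: 30.0
```

Emit:
move_arm --motion '[{"jaw":1,"x":0,"y":0,"z":-0.0027,"yaw":-1},{"jaw":1,"x":0,"y":0,"z":-0.0027,"yaw":-1},{"jaw":1,"x":0,"y":0,"z":-0.0027,"yaw":-1},{"jaw":1,"x":0,"y":0,"z":-0.0027,"yaw":-1},{"jaw":1,"x":0,"y":0,"z":-0.0027,"yaw":-1},{"jaw":1,"x":0,"y":0,"z":-0.0027,"yaw":-1},{"jaw":1,"x":0,"y":0,"z":-0.0027,"yaw":-1},{"jaw":1,"x":0,"y":0,"z":-0.0027,"yaw":-1},{"jaw":1,"x":0,"y":0,"z":-0.0027,"yaw":-1},{"jaw":1,"x":0,"y":0,"z":-0.0027,"yaw":-1},{"jaw":1,"x":0,"y":0,"z":-0.0027,"yaw":-1},{"jaw":1,"x":0,"y":0,"z":0,"yaw":0}]'

```text
clock: 19.3
tcp_pos: [578.9, 38.4, 59.5]
eef_rot: [[0.963, -0.271, -0.002], [-0.271, -0.963, -0.001], [-0.002, 0.001, -1.0]]
contact_force: [-4.1, -3.2, 4.3]
grip_width: 33.7
grip_force: 30.0
```

Emit:
move_arm --motion '[{"jaw":1,"x":0,"y":0,"z":-0.0027,"yaw":-1},{"jaw":1,"x":0,"y":0,"z":-0.0027,"yaw":-1},{"jaw":1,"x":0,"y":0,"z":-0.0027,"yaw":-1},{"jaw":1,"x":0,"y":0,"z":-0.0027,"yaw":-1},{"jaw":1,"x":0,"y":0,"z":-0.0027,"yaw":-1},{"jaw":1,"x":0,"y":0,"z":-0.0027,"yaw":-1},{"jaw":1,"x":0,"y":0,"z":-0.0027,"yaw":-1},{"jaw":1,"x":0,"y":0,"z":-0.0027,"yaw":-1},{"jaw":1,"x":0,"y":0,"z":0,"yaw":0},{"jaw":1,"x":0,"y":0,"z":0,"yaw":0},{"jaw":1,"x":0,"y":0,"z":0,"yaw":0},{"jaw":1,"x":0,"y":0,"z":0,"yaw":0}]'

```text
clock: 20.3
tcp_pos: [578.9, 38.8, 58.9]
eef_rot: [[0.677, -0.736, -0.002], [-0.736, -0.677, 0.0], [-0.002, 0.002, -1.0]]
contact_force: [-4.9, -1.7, 4.7]
grip_width: 33.3
grip_force: 30.0
```

Run:
```python
from h import *
c=snap('wrist','w5.png')
s=manip.read_state(); print(s['clock'],s['tcp_pos'],s['joints'],s['dq'],s['contact_force'],s['torque'])
```

```text
20.35 [578.89967047  38.7631402   58.93785655] [-5.21317039e-02  5.22462199e-01  1.71313327e+00 -8.03592612e-05
  9.08355987e-01  2.34597379e+00] [ 0.00026239 -0.00059607 -0.0001515  -0.00079312 -0.00070024  0.00010373] [-4.0091534  -2.09111859  3.82141189] [-0.35116154  0.82830332 -0.15397287]
```

View pics/w5.png

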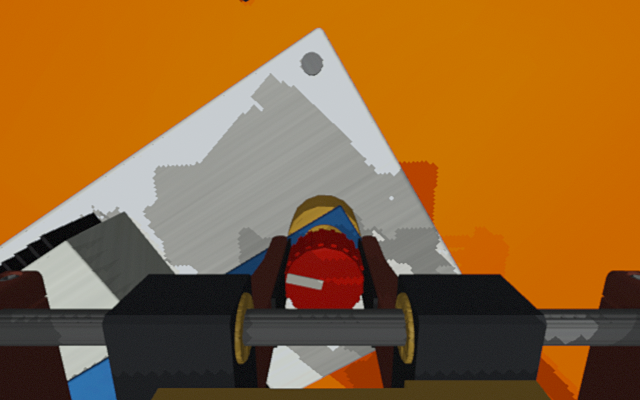

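The white line still sits at (304,283) in the gripper's frame, so the grip hasn't slipped. The screw is one full turn forward of the drop, with sink around 12 mm and the arm still. Handing in.

```bash
python3 -c "
from rig import manip
print(manip.job_done())"
```

```text
the job is handed in; nothing more can be done
None
```

I turned the screw back about 50° until it dropped 6 mm into the thread, then forward one full turn to about 12 mm total sink. I handed the job in at 20.4 s with the gripper still holding its head at 30 N; no verdict was shown.

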